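# Tighten the wing nuts round a preserving pan's lid by counted quarter turns

## Robot

A 6-joint arm with a two-finger parallel gripper is mounted at the origin on a cart in front of the work surface, level with it; the furniture and walls round the work are solid. World frame = base frame: x ahead of the robot, y to its left, z up, the work surface at z = 0. Lengths are in m, angles in degrees, forces in N, time in s.
With the tool pointing down it reaches from about 0.3 to 0.75 m from the base axis. Payload 8.5 kg.
Tool frame: the origin (TCP) lies on the centre line of the jaws, within the pads' length; the fingertips stand 17 mm ahead of it and the grasp point (between the pads) lies 2 mm behind it; z points along the fingers, y is the line along which they close (so a half turn about z gives the same grasp; the last joint's range is limited). The gripper opens to 85 mm and grips with 20 to 120 N. Pads are 22 mm wide; open, the fingers measure 114 mm over their backs; the gripper's body (76 mm by 85 mm) begins 54 mm behind the grasp point. The pads swing forward as they close: fully open they stand 13 mm farther back than shut.
Start: joints at [-87.164, 21.807, 74.336, -0, 83.858, -12.336], TCP at [0.144, -0.531, 0.221] pointing down, gripper open.
Joint ranges: [-178.18, 178.18], [-50.72, 133.34], [12.68, 142.11], [-81.47, 261.47], [9.98, 163.14], [-165.26, 165.26]. Speed limits (degrees/s): [136.94, 136.94, 180, 180, 180, 180].

## Interface

Orientations are given as a 3x3 rotation matrix whose columns are the frame's x, y, z axes.
In Python, from rig import env gives the robot as it stands.
- The arm moves only by the shell command python3 -m handwheel 'ROWS' [OPENING] [FORCE]. ROWS is JSON, a list that holds one entry, the list of rows, each a list of 4 numbers: the shift along the tool's x, y, z in m, then the turn about the tool's z in rad. In form: [[[x, y, z, roll], ...]]. A call has 1 to 5 rows; each row shifts and turns the commanded pose from where the row before left it, along the tool's axes as they then stand; what a row does not reach is not made up. A row lasts 1/12 s, in which the tool goes at most 41.7 mm and 7.16 degrees, less where a joint would pass 70% of its speed; a pose out of reach is approached as far as the arm can. A call is refused whole if a number of a shift passes 0.0417 or a number of a turn 0.125, either way. A call with a gripper value outside its range is refused whole. OPENING is the opening in per cent of the stroke, from 0 (shut) to 100 (fully open), set as the call begins (- or left out, the last holds). The fingers move at their own pace and stop on an object; FORCE is the grip in N (left out, the last holds). Time passes only in rows, so rows that do not move let the fingers close. It gives the time, the measured TCP pose, the force and the opening at its end, in the units of the state.
- env.observe(): the state, without advancing time (a new reading comes with each control period).
- env.get_image(name): name is "scene" or "top"; returns (picture, depth): 400x640x3 uint8, red, green, blue; 400x640 float32, m along the optical axis (not along the pixel's ray), 0 where there is no reading.
- env.camera_params(name): a dict with "K" (3x3 intrinsics, pixels), "rvec" (rotation vector, rad) and "tvec" (3), from world to camera coordinates, as OpenCV has them. Camera axes: x right, y down, z forward; pixel columns grow to the right and rows downward; lengths in m; the calibration is good to about 2 mm. A picture is of the moment at which its call begins. camera_params takes no time and is no camera call.
- env.close_job(): hands the job in, once; it reports no verdict.
The state is a dict: "time_s": time; "q": joint angles; "qvel": joint speeds; "joint_efforts": joint torques, N m; "position": TCP position; "tool_rot": TCP orientation; "ft_force": force on the tool from outside, world axes, zero at the start; "wrist_torque": the same for the moment, N m; "grip_width": finger opening in m.
Only numpy, scipy, OpenCV 4.12 (cv2) and the standard library are available. Lean on these libraries where they do the work, as an engineer would, in place of code of your own. Each camera call takes 0.05 s, during which the arm holds its last target. There are 200 camera calls.

## Task

The lid of the preserving pan is held by three wing nuts that are still slack. Start with the red nut and go round the rim clockwise (seen from above): turn each nut clockwise until you feel it bite, and from there give the red nut exactly two quarter turns more and each of the two black nuts exactly one, finishing each nut before starting the next. Do not overtighten any nut, do not lean on the lid, leave the salt shaker, the tin and the cup alone, and let go at the end.

Things in the scene. Friction and masses are not known exactly. Their poses are not given: they have to be found in the camera images.
- pan: Round steel preserving pan, fixed, 206 mm across the claws, 119 mm high over the nuts, yaw anything. Origin: centre of its underside. Three wing nuts stand on a circle of radius 73 mm, 120 degrees apart: red on the pan's own +x, then second and third clockwise (seen from above). Clockwise tightens; nuts neither rise nor sink. Loop handles 117 mm out along its +y and -y, 42 mm high.
- lid: Aluminium lid on the pan, not to be leaned on: flat flange of radius 98 mm, top 63.5 mm above the worktop; dome within 56 mm radius, 77.5 mm high; black vent button 22 mm across in the middle, top at 89.5 mm. Origin: centre of its underside. Wall cabinets hang behind the work, beyond about x = 0.6 m, from 0.46 m above the worktop up: keep the arm clear of them.
- nut_red: Red wing nut, first in order. Origin: on its fixed upright axis, at its underside, 78.5 mm above the worktop. Hub 21 mm across; one flat upright wing, 42 mm long (nut's x), 8 mm thick (nut's y: faces to pinch), 10 to 40 mm above the origin; pinch centrally from above, about 30 mm above the origin.
- nut_second: Black wing nut next clockwise after the red. Origin: on its fixed upright axis, at its underside, 78.5 mm above the worktop. Hub 21 mm across; one flat upright wing, 42 mm long (nut's x), 8 mm thick (nut's y: faces to pinch), 10 to 40 mm above the origin; pinch centrally from above, about 30 mm above the origin.
- nut_third: Black wing nut after that, last in order. Origin: on its fixed upright axis, at its underside, 78.5 mm above the worktop. Hub 21 mm across; one flat upright wing, 42 mm long (nut's x), 8 mm thick (nut's y: faces to pinch), 10 to 40 mm above the origin; pinch centrally from above, about 30 mm above the origin.
- claw_point_red (a point): Top of the dark clamp claw on this nut's axis, 74.5 mm up at first. The nut turns almost freely (0.015 N m) for a hidden 0.1 to 1.3 rad (each nut its own), then bites: resists about 0.22 N m and stays where left. Turns count from the bite, to be felt: the claw sinks only 1 mm per quarter turn after it, about the measuring noise.
- claw_point_second (a point): Top of the dark clamp claw on this nut's axis, 74.5 mm up at first. The nut turns almost freely (0.015 N m) for a hidden 0.1 to 1.3 rad (each nut its own), then bites: resists about 0.22 N m and stays where left. Turns count from the bite, to be felt: the claw sinks only 1 mm per quarter turn after it, about the measuring noise.
- claw_point_third (a point): Top of the dark clamp claw on this nut's axis, 74.5 mm up at first. The nut turns almost freely (0.015 N m) for a hidden 0.1 to 1.3 rad (each nut its own), then bites: resists about 0.22 N m and stays where left. Turns count from the bite, to be felt: the claw sinks only 1 mm per quarter turn after it, about the measuring noise.
- salt_shaker: Salt shaker, 44 mm across, 90 mm high, stands loose left of the pan. Bystander. Origin: centre of its underside.
- bean_tin: Short food tin, 76 mm across, 58 mm high, stands loose behind the pan. Bystander. Origin: centre of its underside.
- blue_cup: Small blue and white cup, 65 x 92 mm with its handle, 50 mm high, stands loose farther left. Bystander. Origin: centre of its underside.

How it is judged (in metres and radians):
On the way, in this order (a step that is already met when the one before it is completed fails the run):
1. the red nut is tightened by two quarter turns past its bite (z of claw_point_red in the frame of pan between 0.07231 and 0.07269 m), for 0.2 s.
2. then the second nut by one quarter turn past its bite (z of claw_point_second in the frame of pan between 0.07331 and 0.07369 m), for 0.2 s.
3. then the third nut by one quarter turn past its bite (z of claw_point_third in the frame of pan between 0.07331 and 0.07369 m), for 0.2 s.
At the end, for the whole second after the job is handed in: The red nut stands two quarter turns and each black nut one quarter turn past its bite, each within 17 degrees (its claw drawn down 2 mm, 1 mm and 1 mm, each within 0.19 mm), the nuts at rest (all of step 1 and all of step 2 and all of step 3 and angular speed of each of nut_red, nut_second, nut_third below 0.1 rad/s); the robot touches nothing.
It fails at once if a nut is overtightened: more than 30 degrees past its count (z of claw_point_red in the frame of pan below 0.072167 m or z of any of claw_point_second, claw_point_third in the frame of pan below 0.073167 m).
It fails at once if a nut is tightened past its bite before the nut ahead of it in the order has its count ((z of claw_point_second in the frame of pan below 0.0742 m and z of claw_point_red in the frame of pan above 0.07269 m) or (z of claw_point_third in the frame of pan below 0.0742 m and z of claw_point_second in the frame of pan above 0.07369 m)).
It fails at once if the lid is leaned on: more than 15 N from the fingers (contact force between the fingers and lid above 15 N).
It fails at once if a bystander is moved more than 15 mm (distance of any of salt_shaker, bean_tin, blue_cup from where it was at the start of the episode above 0.015 m).
It also fails if it takes over 72 s, if anything falls off the work surface, if the arm or the gripper's body presses on something with over 40 N, if the wrist force passes 120 N, or if a joint passes its speed limit or range.

## Working session

There is one attempt and no reset: what is moved stays moved. The work goes in short steps, Python scripts to look and compute and a shell command to move; the robot and the scene stay as the last step left them, time stands still between calls to the robot, and variables do not carry over. Pictures are saved under pics/ and viewed, on a budget of 10 in all, crops included, one or two more only if the job needs it, and the job is handed in when it is done.

```bash
ls; mkdir -p pics
python3 - <<'E'
from rig import env
import cv2,numpy as np
for n in("scene","top"):
    im,d=env.get_image(n); cv2.imwrite(f"pics/{n}0.png",im[:,:,::-1]); np.savez(f"{n}0.npz",im=im,d=d)
    p=env.camera_params(n); print(n,p)
print(env.observe())
E
```

```text
pics
scene {'K': array([[398.30668945,   0.        , 316.89904946],
       [  0.        , 398.30668945, 195.51321026],
       [  0.        ,   0.        ,   1.        ]]), 'rvec': array([ 1.21891763, -2.08685245,  1.10063326]), 'tvec': array([0.17665424, 0.34194345, 0.59417121])}
top {'K': array([[375.17683784,   0.        , 324.12084191],
       [  0.        , 375.17683784, 203.24101383],
       [  0.        ,   0.        ,   1.        ]]), 'rvec': array([ 2.14587549, -2.15131467,  0.1946687 ]), 'tvec': array([-0.09037416,  0.50729744,  0.85848086])}
{'time_s': 0.1, 'q': array([-8.71639610e+01,  2.18364177e+01,  7.43775277e+01,  2.24591178e-03,
        8.38577225e+01, -1.23345991e+01]), 'qvel': array([ 0.0015403 ,  0.01915851, -0.20423557, -0.04851958,  0.02205331,
       -0.0803523 ]), 'joint_efforts': array([ 2.78054882e-03, -4.49216151e+01, -2.31657010e+01, -2.07562512e-04,
        3.65923355e-03,  2.69518061e-06]), 'position': array([ 0.14393788, -0.53056226,  0.22089717]), 'tool_rot': array([[ 9.65151837e-01,  2.61690525e-01, -2.29633424e-05],
       [ 2.61690347e-01, -9.65151074e-01,  1.25123761e-03],
       [ 3.05273932e-04, -1.21364356e-03, -9.99999217e-01]]), 'ft_force': array([ 0.43140512, -0.16103289,  0.85624603]), 'wrist_torque': array([ 0.0203685 ,  0.0273356 , -0.06488386]), 'grip_width': 0.08545965683987378}
```

View pics/scene0.png

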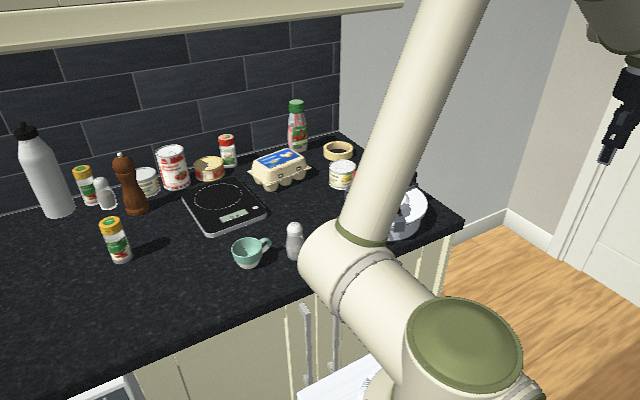

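View pics/top0.png

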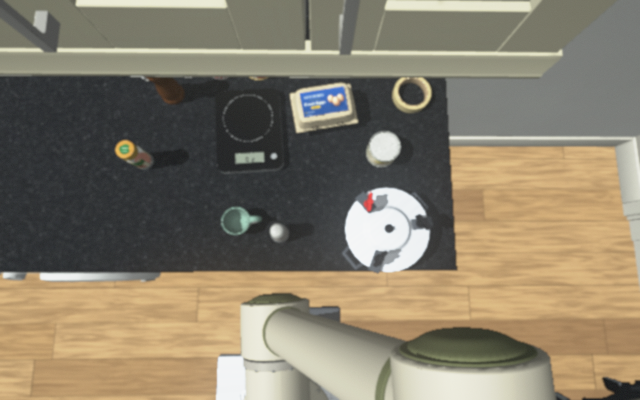

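Top view: pan centre about (389,229), red nut about (369,203), black nuts about (421,223) (second, clockwise) and (377,258) (third). The tin is at (383,149), the shaker at (279,232) and the cup at (237,221). In the scene view the arm hides the pan. I'll enlarge the pan and compute positions.

```bash
cat > h.py <<'E'
from rig import env
import cv2,numpy as np
def cam(n):
    p=env.camera_params(n); R=cv2.Rodrigues(p["rvec"])[0]; return p["K"],R,p["tvec"]
def at_z(n,uv,z):
    K,R,t=cam(n); r=R.T@np.linalg.inv(K)@[uv[0],uv[1],1]; c=-R.T@t
    return c+r*(z-c[2])/r[2]
def depth_pt(n,uv,d):
    K,R,t=cam(n); return R.T@(np.linalg.inv(K)@[uv[0],uv[1],1]*d-t)
def proj(n,P):
    K,R,t=cam(n); return cv2.projectPoints(np.float64(P).reshape(-1,3),cv2.Rodrigues(R)[0],t,K,None)[0].reshape(-1,2)
def cloud(n,d):
    K,R,t=cam(n); v,u=np.mgrid[:400,:640]; P=np.stack([u,v,np.ones_like(u)],-1)@np.linalg.inv(K).T*d[...,None]
    return (P-t)@R
def crop(im,x0,y0,w,h,s,f):
    cv2.imwrite(f,cv2.resize(im[y0:y0+h,x0:x0+w,::-1],None,fx=s,fy=s,interpolation=cv2.INTER_CUBIC))
E
python3 - <<'E'
from h import *
a=np.load("top0.npz"); im,d=a["im"],a["d"]
crop(im,335,175,105,105,5.5,"pics/c0.png")
P=cloud("top",d)
print("cam",-cam("top")[1].T@cam("top")[2])
for uv in[(389,229),(369,203),(421,223),(377,258),(383,149),(279,232)]:
    print(uv,depth_pt("top",uv,d[uv[1],uv[0]]).round(4))
# points of nut wings: z 0.1..0.125 near pan
s=P[180:280,335:440].reshape(-1,3); k=s[(s[:,2]>.1)&(s[:,2]<.13)]
c,l=cv2.kmeans(k.astype(np.float32),3,None,(3,50,1e-5),5,0)[1:]
for i in range(3):
    q=k[l.ravel()==i] if len(l)==len(k) else None
    if q is None: print(c); break
    w,V=np.linalg.eigh(np.cov(q[:,:2].T)); print(len(q),q.mean(0).round(4),q.min(0).round(3),q.max(0).round(3),np.degrees(np.arctan2(V[1,1],V[0,1])).round(1),np.sqrt(w))
f=s[(abs(s[:,2]-.0635)<.004)]; print("flange",f.min(0),f.max(0),len(f))
E
```

```text
cam [ 0.36472094 -0.07183572  0.92969125]
(389, 229) [ 0.4404 -0.2363  0.0905]
(369, 203) [ 0.4948 -0.1882  0.121 ]
(421, 223) [ 0.4518 -0.304   0.1092]
(377, 258) [ 0.3759 -0.2064  0.0971]
(383, 149) [ 0.6376 -0.2346  0.0564]
(279, 232) [0.4346 0.0109 0.0866]
[[1]
 [1]
 [1]
 [1]
 [1]
 [1]
 [1]
 [1]
 [1]
 [1]
 [1]
 [1]
 [1]
 [1]
 [1]
 [1]
 [1]
 [1]
 [1]
 [1]
 [1]
 [1]
 [1]
 [1]
 [1]
 [1]
 [1]
 [1]
 [1]
 [1]
 [1]
 [1]
 [1]
 [1]
 [1]
 [1]
 [1]
 [1]
 [1]
 [1]
 [1]
 [1]
 [1]
 [1]
 [1]
 [1]
 [1]
 [1]
 [1]
 [1]
 [1]
 [1]
 [1]
 [1]
 [1]
 [1]
 [1]
 [1]
 [1]
 [1]
 [1]
 [1]
 [1]
 [1]
 [1]
 [1]
 [1]
 [1]
 [1]
 [1]
 [1]
 [1]
 [1]
 [1]
 [1]
 [1]
 [1]
 [1]
 [1]
 [1]
 [1]
 [1]
 [1]
 [1]
 [1]
 [1]
 [1]
 [1]
 [1]
 [2]
 [2]
 [2]
 [2]
 [2]
 [2]
 [2]
 [2]
 [2]
 [2]
 [2]
 [2]
 [2]
 [2]
 [2]
 [2]
 [2]
 [2]
 [2]
 [2]
 [2]
 [2]
 [2]
 [2]
 [2]
 [2]
 [2]
 [2]
 [2]
 [2]
 [2]
 [2]
 [2]
 [2]
 [2]
 [2]
 [2]
 [2]
 [2]
 [2]
 [2]
 [2]
 [2]
 [2]
 [2]
 [2]
 [2]
 [2]
 [2]
 [2]
 [2]
 [2]
 [2]
 [2]
 [2]
 [2]
 [2]
 [2]
 [2]
 [2]
 [2]
 [2]
 [2]
 [2]
 [2]
 [2]
 [2]
 [2]
 [2]
 [2]
 [2]
 [2]
 [2]
 [2]
 [2]
 [2]
 [2]
 [2]
 [2]
 [2]
 [2]
 [2]
 [2]
 [2]
 [2]
 [2]
 [2]
 [2]
 [2]
 [2]
 [2]
 [2]
 [2]
 [2]
 [2]
 [2]
 [2]
 [2]
 [2]
 [2]
 [2]
 [2]
 [2]
 [2]
 [2]
 [2]
 [2]
 [2]
 [2]
 [2]
 [2]
 [2]
 [2]
 [0]
 [0]
 [0]
 [0]
 [0]
 [0]
 [0]
 [0]
 [0]
 [0]
 [0]
 [0]
 [0]
 [0]
 [0]
 [0]
 [0]
 [0]
 [0]
 [0]
 [0]
 [0]
 [0]
 [0]
 [0]
 [0]
 [0]
 [0]
 [0]
 [0]
 [0]
 [0]
 [0]
 [0]
 [0]
 [0]
 [0]
 [0]
 [0]
 [0]
 [0]
 [0]
 [0]
 [0]
 [0]
 [0]
 [0]
 [0]
 [0]
 [0]
 [0]
 [0]
 [0]
 [0]
 [0]
 [0]
 [0]
 [0]
 [0]
 [0]
 [0]
 [0]
 [0]
 [0]
 [0]
 [0]
 [0]
 [0]
 [0]
 [0]
 [0]
 [0]
 [0]
 [0]
 [0]
 [0]
 [0]
 [0]
 [0]
 [0]
 [0]
 [0]
 [0]
 [0]
 [0]
 [0]
 [0]
 [0]
 [0]
 [0]
 [0]
 [0]
 [0]]
flange [ 0.34677193 -0.33570061  0.059503  ] [ 0.54046373 -0.14128007  0.06749533] 3020
```

View pics/c0.png

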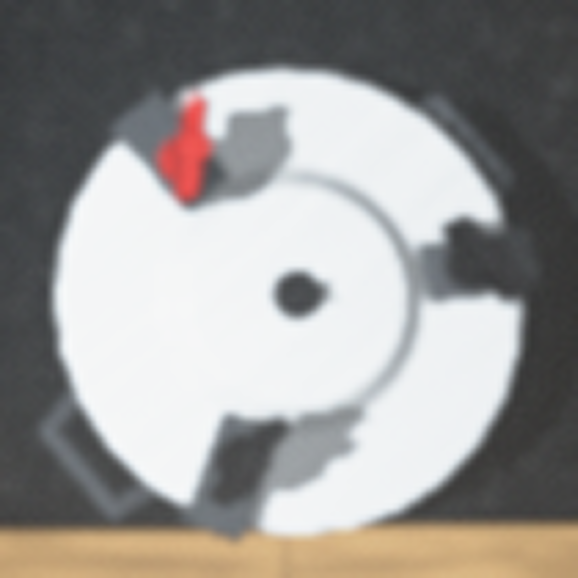

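The crop shows the red wing at crop (187,150), running roughly up the image and slightly tilted, with black wings at about (487,255) and (245,455). I'll fit the wings from the depth cloud.

```bash
cat >> h.py <<'E'
C0=np.array([.4432,-.2375])
def wings(n,d,C=C0,zmin=.095,zmax=.13):
    P=cloud(n,d).reshape(-1,3); k=P[(P[:,2]>zmin)&(P[:,2]<zmax)&(abs(np.hypot(*(P[:,:2]-C).T)-.073)<.04)]
    out=[]
    while len(k)>12:
        m=np.hypot(*(k[:,:2]-k[0,:2]).T)<.05; q=k[m]; m=np.hypot(*(k[:,:2]-q[:,:2].mean(0)).T)<.04; q=k[m]; k=k[~m]
        if len(q)<12: continue
        r=cv2.minAreaRect((q[:,:2]*1000).astype(np.float32)); w,V=np.linalg.eigh(np.cov(q[:,:2].T)); v=V[:,1]; c=q[:,:2].mean(0); s=(q[:,:2]-c)@v
        mid=c+v*(s.max()+s.min())/2
        b=np.degrees(np.arctan2(*(c-C)[::-1])); out.append((len(q),c.round(4),"z",q[:,2].min().round(3),np.percentile(q[:,2],[50,95]).round(4),"bearing",b.round(1),"r",np.hypot(*(c-C)).round(4),"ang",np.degrees(np.arctan2(v[1],v[0])).round(1),"len",np.ptp(s).round(4),"rect",np.round(r[0],1),np.round(r[1],1),round(r[2],1)))
    return out
E
python3 - <<'E'
from h import *
for n in("top","scene"):
    d=np.load(n+"0.npz")["d"]
    for z in(.095,.108):
        print(n,z,*wings(n,d,zmin=z),sep="\n")
d=np.load("top0.npz")["d"]; P=cloud("top",d).reshape(-1,3)
f=P[(abs(P[:,2]-.0635)<.004)&(np.hypot(*(P[:,:2]-C0).T)<.12)]
print(cv2.minEnclosingCircle((f[:,:2]*1000).astype(np.float32)))
E
```

```text
top
0.095
(95, array([ 0.4971, -0.1904]), 'z', np.float64(0.095), array([0.1179, 0.1216]), 'bearing', np.float64(41.2), 'r', np.float64(0.0716), 'ang', np.float64(173.1), 'len', np.float64(0.0401), 'rect', array([ 498.2, -191. ]), array([12. , 39.9]), 86.6)
(125, array([ 0.4539, -0.3082]), 'z', np.float64(0.096), array([0.1168, 0.1207]), 'bearing', np.float64(-81.4), 'r', np.float64(0.0715), 'ang', np.float64(-141.0), 'len', np.float64(0.0408), 'rect', array([ 454.6, -309.4]), array([40.2, 11.8]), 47.3)
(99, array([ 0.3745, -0.2111]), 'z', np.float64(0.095), array([0.118 , 0.1213]), 'bearing', np.float64(158.9), 'r', np.float64(0.0736), 'ang', np.float64(141.0), 'len', np.float64(0.0411), 'rect', array([ 374.2, -212.2]), array([12.5, 40.9]), 45.7)
top
0.108
(79, array([ 0.4977, -0.1911]), 'z', np.float64(0.11), array([0.1183, 0.1217]), 'bearing', np.float64(40.4), 'r', np.float64(0.0716), 'ang', np.float64(173.9), 'len', np.float64(0.0401), 'rect', array([ 498.2, -191.6]), array([11. , 39.7]), 88.6)
(95, array([ 0.4543, -0.3087]), 'z', np.float64(0.108), array([0.1181, 0.121 ]), 'bea
[... 296 characters left out ...]
33), 'ang', np.float64(141.6), 'len', np.float64(0.0411), 'rect', array([ 374.1, -212.3]), array([12.4, 40.9]), 45.7)
scene
0.095
(32, array([ 0.4382, -0.3169]), 'z', np.float64(0.095), array([0.1057, 0.1172]), 'bearing', np.float64(-93.6), 'r', np.float64(0.0796), 'ang', np.float64(58.9), 'len', np.float64(0.0107), 'rect', array([ 438.2, -316.3]), array([10.5,  7.1]), 63.9)
scene
0.108
(14, array([ 0.4373, -0.3175]), 'z', np.float64(0.109), array([0.1134, 0.118 ]), 'bearing', np.float64(-94.2), 'r', np.float64(0.0802), 'ang', np.float64(103.0), 'len', np.float64(0.0098), 'rect', array([ 437.4, -317.1]), array([4.8, 9.5]), 19.2)
((441.84149169921875, -235.16258239746094), 101.34020233154297)
```

```bash
time python3 -m handwheel '[[[0.036,-0.0196,0.004,0],[0.036,-0.0196,0.004,0],[0.036,-0.0196,0.004,0],[0.036,-0.0196,0.004,0],[0.036,-0.0196,0.004,0]]]' 45 50
python3 -m handwheel '[[[0.036,-0.0196,0.004,0],[0.036,-0.0196,0.004,0],[0.036,-0.0196,0.004,0],[0.036,-0.0196,0.004,0],[0.036,-0.0196,0.004,0]]]'
python3 -m handwheel '[[[0.0355,-0.0196,0.004,0],[0.0355,-0.0196,0.004,0],[0,0,0,-0.12],[0,0,0,-0.12],[0,0,0,-0.12]]]'
python3 -m handwheel '[[[0,0,0,-0.12],[0,0,0,-0.12],[0,0,0,-0.12],[0,0,0,-0.12],[0,0,0,-0.12]]]'
python3 -m handwheel '[[[0,0,0,-0.12],[0,0,0,-0.12],[0,0,0,-0.12],[0,0,0,-0.12],[0,0,0,-0.12]]]'
python3 -m handwheel '[[[0,0,0,-0.12],[0,0,0,-0.12],[0,0,0,-0.12],[0,0,0,-0.12],[0,0,0,-0.12]]]'
python3 -m handwheel '[[[0,0,0,-0.12],[0,0,0,-0.12],[0,0,0,-0.12],[0,0,0,-0.12],[0,0,0,-0.12]]]'
python3 - <<'E'
from h import *
o=env.observe(); R=o["tool_rot"]; print(o["time_s"],o["q"].round(1),o["position"].round(4),np.degrees(np.arctan2(R[1,0],R[0,0])),o["ft_force"],o["wrist_torque"],o["grip_width"])
for n in("scene","top"):
    im,d=env.get_image(n); np.savez(f"{n}1.npz",im=im,d=d)
    print(n,*wings(n,d,zmin=.1,zmax=.122),sep="\n")
    if n=="scene": u,v=proj(n,[.444,-.2375,.1])[0].astype(int); u=min(max(u,65),575); crop(im,u-65,v-55,130,110,5,"pics/c1.png"); print(u-65,v-55)
E
```

```text
time_s: 0.52
position: [0.2929, -0.3874, 0.2011]
tool_rot: [[0.965, 0.261, -0.0], [0.261, -0.965, 0.0], [0.0, -0.001, -1.0]]
ft_force: [0.7, 0.6, 0.0]
grip_width: 0.0382
time_s: 0.93
position: [0.4411, -0.2456, 0.1811]
tool_rot: [[0.965, 0.262, -0.0], [0.262, -0.965, 0.0], [-0.0, -0.0, -1.0]]
ft_force: [0.0, 0.1, -0.2]
grip_width: 0.0384
time_s: 1.35
position: [0.4987, -0.1901, 0.1728]
tool_rot: [[0.807, 0.591, -0.001], [0.591, -0.807, 0.001], [-0.0, -0.001, -1.0]]
ft_force: [0.3, -0.1, 0.3]
grip_width: 0.0386
time_s: 1.77
position: [0.4982, -0.1909, 0.1731]
tool_rot: [[0.334, 0.943, -0.001], [0.943, -0.334, 0.0], [0.0, -0.001, -1.0]]
ft_force: [0.1, 0.2, 0.0]
grip_width: 0.0387
time_s: 2.18
position: [0.4982, -0.1909, 0.1731]
tool_rot: [[-0.257, 0.966, -0.001], [0.966, 0.257, 0.001], [0.001, -0.001, -1.0]]
ft_force: [-0.1, 0.0, -0.4]
grip_width: 0.0384
time_s: 2.6
position: [0.4982, -0.1909, 0.1731]
tool_rot: [[-0.758, 0.652, -0.001], [0.652, 0.758, 0.0], [0.001, -0.0, -1.0]]
ft_force: [-0.2, 0.3, 0.2]
grip_width: 0.0384
time_s: 3.02
position: [0.4982, -0.1909, 0.1731]
tool_rot: [[-
[... 653 characters left out ...]
loat64(44.7), 'r', np.float64(0.0713), 'ang', np.float64(174.3), 'len', np.float64(0.0413), 'rect', array([ 496.8, -189.3]), array([12.3, 40.2]), 73.3)
(80, array([ 0.3666, -0.2051]), 'z', np.float64(0.101), array([0.1159, 0.1211]), 'bearing', np.float64(157.1), 'r', np.float64(0.0831), 'ang', np.float64(143.1), 'len', np.float64(0.0407), 'rect', array([ 371.1, -209.7]), array([12.2, 40.5]), 59.0)
321 130
top
(16, array([ 0.4415, -0.32  ]), 'z', np.float64(0.103), array([0.117 , 0.1184]), 'bearing', np.float64(-91.2), 'r', np.float64(0.0825), 'ang', np.float64(176.9), 'len', np.float64(0.0088), 'rect', array([ 442.2, -320.7]), array([6. , 8.3]), 66.5)
real	0m0.590s
user	0m0.833s
sys	0m0.048s
```

The scene view confirms all three wings (heights about 0.120, angles 174, 40 and 143 deg, centres within 2–4 mm of the top view). Next I descend on red and pinch.

```bash
python3 -m handwheel '[[[0,0,0.0166,0],[0,0,0.0166,0],[0,0,0.0166,0],[0,0,0.0165,0],[0,0,0,0]]]' 45 50
cat > s.py <<'E'
from h import *
o=env.observe(); R=o["tool_rot"]; print("t",o["time_s"].__round__(2),"q6",o["q"][5].round(2),"q1",o["q"][0].round(2),"p",o["position"].round(4),"yaw",np.degrees(np.arctan2(R[1,0],R[0,0])).round(2),"F",o["ft_force"].round(1),"M",o["wrist_torque"].round(3),"w",round(o["grip_width"],4),"eff6",o["joint_efforts"][5].round(3))
E
python3 s.py
python3 - <<'E'
from h import *
im,d=env.get_image("scene"); crop(im,321,130,130,110,5,"pics/c2.png")
E
```

```text
time_s: 3.53
position: [0.497, -0.1902, 0.1043]
tool_rot: [[-0.993, 0.12, -0.005], [0.12, 0.993, 0.003], [0.005, 0.003, -1.0]]
ft_force: [0.4, -0.1, -1.7]
grip_width: 0.0385
t 3.53 q6 -116.78 q1 -33.69 p [ 0.497  -0.1902  0.1043] yaw 173.09 F [ 0.4 -0.1 -1.7] M [0.004 0.02  0.005] w 0.0385 eff6 -0.007
```

View pics/c2.png

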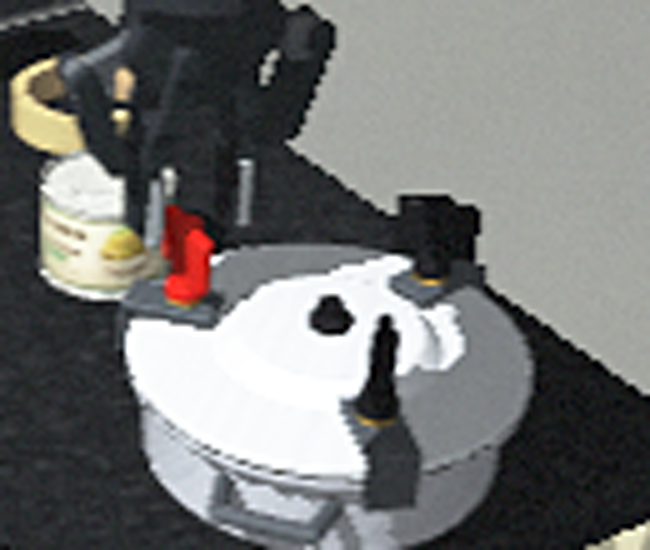

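The wing at crop (190,250) stands between the fingers. I'll raise 3 mm to clear the hub, then close.

```bash
python3 -m handwheel '[[[0,0,-0.003,0],[0,0,0,0]]]' 45 50 | tail -1
python3 s.py
python3 -m handwheel '[[[0,0,0,0],[0,0,0,0],[0,0,0,0],[0,0,0,0],[0,0,0,0]]]' 0 50 | tail -1
python3 s.py
python3 -m handwheel '[[[0,0,0,0],[0,0,0,0]]]' | tail -1
python3 s.py
```

```text
grip_width: 0.0386
t 3.75 q6 -116.92 q1 -33.69 p [ 0.499  -0.1914  0.1117] yaw 173.24 F [0.  0.6 0.3] M [0.019 0.045 0.001] w 0.0386 eff6 0.024
grip_width: 0.0001
t 4.17 q6 -116.99 q1 -33.69 p [ 0.4984 -0.191   0.1102] yaw 173.3 F [-0.3 -0.1 -0.3] M [-0.01   0.019  0.002] w 0.0001 eff6 0.003
grip_width: -0.0005
t 4.33 q6 -117.0 q1 -33.69 p [ 0.4984 -0.191   0.1101] yaw 173.31 F [ 0.1  0.1 -0.3] M [ 0.    -0.022  0.028] w -0.0005 eff6 0.001
```

Width 0, so it missed. I'll look before doing anything else.

Run:
```python
from h import *
im,d=env.get_image("scene"); crop(im,331,140,80,65,8,"pics/c3.png")
print(*wings("scene",d,zmin=.1,zmax=.122),sep="\n")
print("tcp px",proj("scene",env.observe()["position"]), proj("scene",env.observe()["position"]-[0,0,.017]))
P=cloud("scene",d)
hs=cv2.cvtColor(im,cv2.COLOR_RGB2HSV); m=((hs[...,0]<8)|(hs[...,0]>172))&(hs[...,1]>150)&(P[...,0]>.3)&(abs(P[...,1]+.2)<.1)
q=P[m]; print(m.sum(),q.mean(0),q.min(0),q.max(0)); print(np.argwhere(m).min(0),np.argwhere(m).max(0))
```

```text
(140, array([ 0.4509, -0.3067]), 'z', np.float64(0.1), array([0.1108, 0.1197]), 'bearing', np.float64(-83.7), 'r', np.float64(0.0696), 'ang', np.float64(-141.4), 'len', np.float64(0.0419), 'rect', array([ 452.6, -307.1]), array([41.9, 12.7]), 37.0)
(76, array([ 0.4915, -0.1866]), 'z', np.float64(0.1), array([0.1104, 0.1186]), 'bearing', np.float64(46.5), 'r', np.float64(0.0702), 'ang', np.float64(177.3), 'len', np.float64(0.0419), 'rect', array([ 495.7, -189.1]), array([10.4, 41.4]), 78.3)
(81, array([ 0.3669, -0.2055]), 'z', np.float64(0.1), array([0.117 , 0.1208]), 'bearing', np.float64(157.2), 'r', np.float64(0.0827), 'ang', np.float64(142.4), 'len', np.float64(0.0388), 'rect', array([ 371.1, -209.8]), array([12.5, 38.8]), 55.9)
tcp px [[357.81516967 177.13212603]] [[357.47679815 183.03371637]]
128 [ 0.49070535 -0.18716737  0.10092027] [ 0.36797411 -0.29988759  0.00083317] [ 0.62314198 -0.17692083  0.12970844]
[172 354] [203 399]
```

View pics/c3.png

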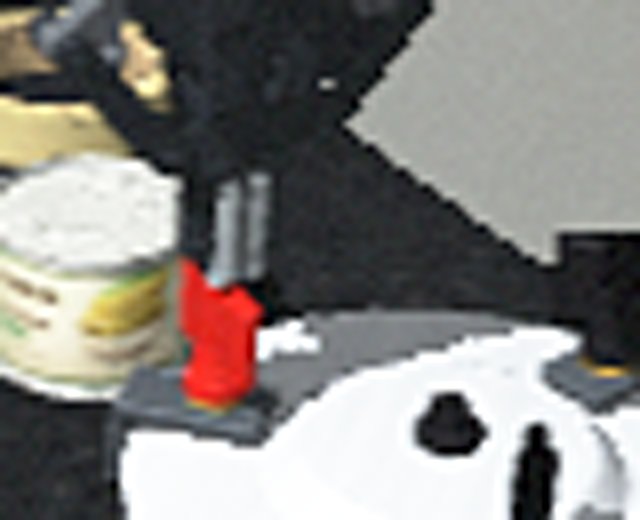

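Run:
```python
from h import *
print("cam",-cam("scene")[1].T@cam("scene")[2])
for n in("scene","top"):
    im,d=env.get_image(n); P=cloud(n,d)
    m=(np.hypot(P[...,0]-.4982,P[...,1]+.191)<.06)&(P[...,2]>.088)&(P[...,2]<.165)
    print(n)
    for v,u in np.argwhere(m)[::7 if n=="scene" else 15]: print((u,v),im[v,u],P[v,u].round(3))
```

```text
cam [-0.17881095  0.29597274  0.61773639]
scene
(np.int64(369), np.int64(157)) [37 38 40] [ 0.491 -0.215  0.162]
(np.int64(355), np.int64(160)) [36 40 36] [ 0.492 -0.176  0.165]
(np.int64(353), np.int64(161)) [19 19 23] [ 0.493 -0.171  0.163]
(np.int64(360), np.int64(161)) [26 31 30] [ 0.487 -0.186  0.162]
(np.int64(354), np.int64(162)) [20 21 24] [ 0.496 -0.176  0.157]
(np.int64(361), np.int64(162)) [40 44 46] [ 0.486 -0.189  0.159]
(np.int64(355), np.int64(163)) [29 32 36] [ 0.494 -0.178  0.155]
(np.int64(362), np.int64(163)) [91 97 97] [ 0.486 -0.192  0.155]
(np.int64(356), np.int64(164)) [27 32 32] [ 0.494 -0.18   0.152]
(np.int64(363), np.int64(164)) [116 122 125] [ 0.485 -0.194  0.153]
(np.int64(358), np.int64(165)) [151 160 162] [ 0.487 -0.182  0.152]
(np.int64(353), np.int64(166)) [109 111 113] [ 0.502 -0.178  0.143]
(np.int64(360), np.int64(166)) [112 119 120] [ 0.486 -0.186  0.149]
(np.int64(355), np.int64(167)) [45 47 51] [ 0.493 -0.177  0.145]
(np.int64(363), np.int64(167)) [113 116 121] [ 0.488 -0.197  0.142]
(np.int64(357), np.int64(168)) [41 43 48] [ 0.493 -0.183  0.14
[... 1062 characters left out ...]
4 -0.185  0.109]
(np.int64(354), np.int64(180)) [213  41  35] [ 0.509 -0.188  0.097]
(np.int64(361), np.int64(180)) [221  37  26] [ 0.481 -0.188  0.112]
(np.int64(359), np.int64(181)) [222  43  35] [ 0.484 -0.185  0.109]
(np.int64(357), np.int64(182)) [226  40  34] [ 0.495 -0.187  0.099]
(np.int64(356), np.int64(183)) [241  42  34] [ 0.496 -0.185  0.097]
(np.int64(355), np.int64(184)) [217  44  40] [ 0.5   -0.185  0.091]
(np.int64(362), np.int64(184)) [152  17   7] [ 0.479 -0.19   0.101]
(np.int64(361), np.int64(185)) [213  37  28] [ 0.478 -0.187  0.1  ]
(np.int64(361), np.int64(186)) [214  40  34] [ 0.477 -0.187  0.097]
(np.int64(361), np.int64(188)) [185  32  30] [ 0.478 -0.188  0.091]
top
```

The fingers' visible bottom is at z≈0.122, right above the wing (top ≈0.119), although the state puts the tips at ≈0.093. I'll open, lower 14 mm, and measure the tips with depth.

```bash
python3 -m handwheel '[[[0,0,0,0],[0,0,0,0],[0,0,0,0]]]' 45 50 | tail -1
python3 -m handwheel '[[[0,0,0.005,0],[0,0,0.005,0],[0,0,0.004,0],[0,0,0,0],[0,0,0,0]]]' | tail -1
python3 s.py
cat > tips.py <<'E'
from h import *
import sys
o=env.observe(); im,d=env.get_image("scene"); P=cloud("scene",d)
hs=cv2.cvtColor(im,cv2.COLOR_RGB2HSV); red=(hs[...,1]>120)
p=o["position"]; R=o["tool_rot"]
L=(P-p)@R   # tool coords
for s in(1,-1):
    m=(abs(L[...,0])<.025)&(s*L[...,1]>.008)&(s*L[...,1]<.045)&(L[...,2]>-.04)&(L[...,2]<.03)&~red
    q=L[m]; print("side",s,m.sum(),"tool z pct",np.percentile(q[:,2],[50,90,97,100]).round(4) if len(q) else None)
    for v,u in np.argwhere(m)[::4]: print((int(u),int(v)),im[v,u],L[v,u].round(3),end=";")
    print()
crop(im,331,140,80,65,8,f"pics/{sys.argv[1]}.png")
E
python3 tips.py c4
```

```text
grip_width: 0.036
grip_width: 0.0385
t 5.15 q6 -117.0 q1 -33.69 p [ 0.4982 -0.1909  0.0957] yaw 173.31 F [-0.6  0.3  0.1] M [0.021 0.003 0.002] w 0.0385 eff6 0.0
side 1 143 tool z pct [0.0149 0.0248 0.0293 0.0297]
(345, 170) [188 193 184] [-0.006  0.032 -0.039];(346, 172) [69 73 76] [-0.     0.033 -0.036];(353, 172) [ 92 102 100] [ 0.011  0.02  -0.04 ];(348, 173) [41 49 48] [ 0.006  0.03  -0.036];(352, 173) [150 158 162] [ 0.013  0.023 -0.038];(347, 174) [49 51 61] [ 0.005  0.033 -0.034];(351, 174) [154 164 170] [ 0.01   0.024 -0.035];(346, 175) [42 45 49] [-0.003  0.031 -0.026];(350, 175) [125 133 137] [ 0.009  0.026 -0.032];(345, 176) [138 151  90] [-0.006  0.032 -0.022];(349, 176) [33 36 37] [ 0.007  0.028 -0.028];(353, 176) [ 99 100 100] [ 0.011  0.019 -0.028];(349, 177) [22 25 33] [ 0.009  0.029 -0.027];(347, 178) [61 57 47] [ 0.008  0.033 -0.024];(351, 178) [148 156 158] [ 0.012  0.025 -0.024];(350, 179) [123 129 136] [ 0.008  0.025 -0.02 ];(350, 180) [155 168 167] [ 0.007  0.025 -0.016];(350, 181) [160 167 165] [ 0.008  0.025 -0.014];(348, 186) [ 87  95 104] [-0.023  0.014  0.
[... 1916 characters left out ...]
8) [233 238 242] [ 0.009 -0.037  0.022];(362, 189) [47 46 48] [ 0.004 -0.012  0.021];(367, 189) [128 136 138] [-0.003 -0.03   0.03 ];(372, 189) [252 255 255] [ 0.016 -0.033  0.019];(376, 189) [245 248 250] [ 0.02  -0.042  0.019];(364, 190) [46 47 51] [ 0.01  -0.014  0.021];(370, 190) [255 255 255] [ 0.015 -0.028  0.022];(374, 190) [246 249 251] [ 0.022 -0.035  0.019];(363, 191) [73 77 81] [ 0.013 -0.01   0.021];(368, 191) [234 239 242] [ 0.019 -0.02   0.02 ];(372, 191) [248 250 251] [ 0.022 -0.029  0.02 ];(366, 192) [ 97 100 104] [ 0.017 -0.016  0.023];(372, 192) [247 249 251] [ 0.025 -0.028  0.021];(364, 194) [84 87 90] [ 0.015 -0.012  0.029];(365, 195) [255 255 255] [ 0.023 -0.01   0.026];
```

View pics/c4.png

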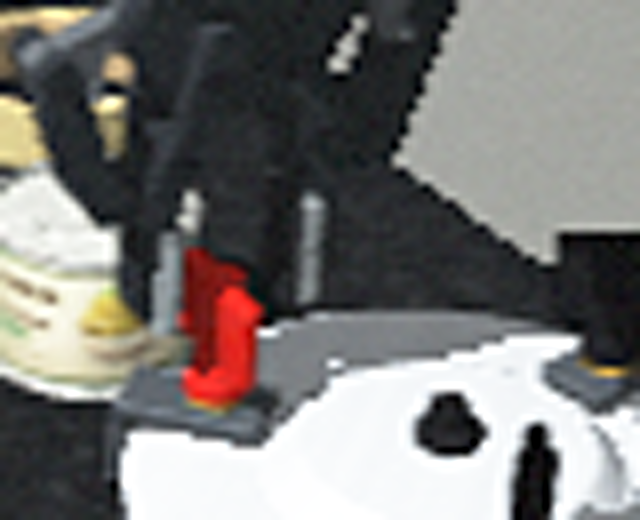

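Measured in the tool frame, the fingertips sit about 13 mm behind the reported TCP rather than 17 mm ahead, so the tool is about 29 mm higher than reported. The tips now stand at about 0.108, straddling the wing at crop (215,320). I'll lower another 14 mm, then close.

```bash
python3 -m handwheel '[[[0,0,0.005,0],[0,0,0.005,0],[0,0,0.004,0],[0,0,0,0]]]' | tail -1
python3 s.py
python3 -m handwheel '[[[0,0,0,0],[0,0,0,0],[0,0,0,0]]]' 0 50 | tail -1
python3 s.py
python3 -m handwheel '[[[0,0,0,0],[0,0,0,0],[0,0,0,0]]]' | tail -1
python3 s.py
```

```text
grip_width: 0.0382
t 5.53 q6 -117.0 q1 -33.69 p [ 0.4979 -0.1907  0.0811] yaw 173.31 F [ 0.8 -0.2 -0.5] M [0.017 0.028 0.03 ] w 0.0382 eff6 -0.0
grip_width: 0.0098
t 5.78 q6 -116.99 q1 -33.68 p [ 0.4985 -0.1908  0.0823] yaw 173.3 F [0.4 1.5 0.1] M [ 0.274 -0.03   0.016] w 0.0098 eff6 0.0
grip_width: 0.0094
t 6.03 q6 -117.0 q1 -33.67 p [ 0.4985 -0.1908  0.0823] yaw 173.31 F [-0.2  2.   1.3] M [ 0.499 -0.068  0.005] w 0.0094 eff6 -0.001
```

Gripped (9.4 mm, about 2 N sideways, well centred). Now I turn in small steps and read the moment about z.

```bash
sed -i 's/^o=env.*print("t"/o=env.observe(); R=o["tool_rot"]; print("t"/' s.py
H="python3 -m handwheel"; 
$H '[[[0,0,0,0.05],[0,0,0,0.05]]]' >/dev/null; python3 s.py
$H '[[[0,0,0,0.05],[0,0,0,0.05]]]' >/dev/null; python3 s.py
$H '[[[0,0,0,0.05],[0,0,0,0.05]]]' >/dev/null; python3 s.py
$H '[[[0,0,0,0.05],[0,0,0,0.05]]]' >/dev/null; python3 s.py
$H '[[[0,0,0,0.05],[0,0,0,0.05]]]' >/dev/null; python3 s.py
$H '[[[0,0,0,0.05],[0,0,0,0.05]]]' >/dev/null; python3 s.py
$H '[[[0,0,0,0.05],[0,0,0,0.05]]]' >/dev/null; python3 s.py
```

```text
t 6.2 q6 -111.14 q1 -33.68 p [ 0.4984 -0.1909  0.0823] yaw 167.45 F [-0.6  2.1  2.6] M [ 0.438 -0.077  0.053] w 0.0095 eff6 -0.887
t 6.37 q6 -105.4 q1 -33.68 p [ 0.4984 -0.1909  0.0823] yaw 161.72 F [-0.3  2.   2.6] M [ 0.353 -0.086  0.048] w 0.0094 eff6 -0.721
t 6.53 q6 -99.69 q1 -33.68 p [ 0.4984 -0.1909  0.0823] yaw 156.01 F [-0.5  1.5  2.4] M [ 0.4   -0.016  0.236] w 0.0097 eff6 -0.566
t 6.7 q6 -93.96 q1 -33.68 p [ 0.4984 -0.191   0.0823] yaw 150.28 F [-0.3  2.5  3.1] M [ 0.377 -0.004  0.225] w 0.0092 eff6 -0.574
t 6.87 q6 -88.23 q1 -33.68 p [ 0.4984 -0.191   0.0823] yaw 144.55 F [-0.3  1.9  2.5] M [0.335 0.034 0.24 ] w 0.0096 eff6 -0.574
t 7.03 q6 -82.5 q1 -33.68 p [ 0.4984 -0.191   0.0823] yaw 138.82 F [-0.6  2.3  3. ] M [0.362 0.009 0.217] w 0.0092 eff6 -0.574
t 7.2 q6 -76.77 q1 -33.68 p [ 0.4983 -0.191   0.0823] yaw 133.09 F [0.2 1.5 2.6] M [0.307 0.067 0.219] w 0.0093 eff6 -0.574
```

Bite at yaw ≈159° (Mz rises from 0.05 to 0.23 between 161.7 and 156.0). Red's target yaw is ≈ -21°, which is 2.69 rad more.

```bash
H="python3 -m handwheel"; 
$H '[[[0,0,0,0.12],[0,0,0,0.12],[0,0,0,0.12],[0,0,0,0.12],[0,0,0,0.12]]]' >/dev/null; python3 s.py
$H '[[[0,0,0,0.12],[0,0,0,0.12],[0,0,0,0.12],[0,0,0,0.12],[0,0,0,0.12]]]' >/dev/null; python3 s.py
$H '[[[0,0,0,0.12],[0,0,0,0.12],[0,0,0,0.12],[0,0,0,0.12],[0,0,0,0.12]]]' >/dev/null; python3 s.py
$H '[[[0,0,0,0.12],[0,0,0,0.12],[0,0,0,0.12],[0,0,0,0.12],[0,0,0,0.12]]]' >/dev/null; python3 s.py
$H '[[[0,0,0,0.1],[0,0,0,0.1],[0,0,0,0.05],[0,0,0,0],[0,0,0,0]]]' >/dev/null; python3 s.py
```

```text
t 7.62 q6 -42.19 q1 -33.69 p [ 0.4982 -0.1911  0.0823] yaw 98.52 F [-0.9  0.8  1.8] M [0.251 0.284 0.243] w 0.0093 eff6 -1.683
t 8.03 q6 -7.82 q1 -33.7 p [ 0.498  -0.1911  0.0823] yaw 64.14 F [-2.5  1.5  3.5] M [0.221 0.462 0.212] w 0.0094 eff6 -1.683
t 8.45 q6 26.56 q1 -33.7 p [ 0.4978 -0.191   0.0823] yaw 29.76 F [-3.2  2.1  4.4] M [0.361 0.45  0.219] w 0.0092 eff6 -1.682
t 8.87 q6 60.94 q1 -33.69 p [ 0.4978 -0.1907  0.0823] yaw -4.61 F [-3.2  2.1  4. ] M [0.512 0.487 0.266] w 0.0092 eff6 -1.683
t 9.28 q6 74.83 q1 -33.68 p [ 0.4979 -0.1907  0.0822] yaw -18.51 F [-3.6  3.8  5.4] M [0.61  0.628 0.181] w 0.0091 eff6 0.388
```

```bash
H="python3 -m handwheel"; 
$H '[[[0,0,0,0.04],[0,0,0,0],[0,0,0,0],[0,0,0,0],[0,0,0,0]]]' >/dev/null; python3 s.py
$H '[[[0,0,0,0],[0,0,0,0],[0,0,0,0],[0,0,0,0]]]' 45 >/dev/null; python3 s.py
$H '[[[0,0,-0.02,0],[0,0,-0.02,0],[0,0,-0.02,0],[0,0,-0.015,0],[0,0,0,0]]]'  >/dev/null; python3 s.py
python3 - <<'E'
from h import *
im,d=env.get_image("scene"); print(*wings("scene",d,zmin=.1,zmax=.121),sep="\n")
crop(im,321,130,100,82,7,"pics/c5.png")
E
```

```text
t 9.7 q6 77.11 q1 -33.68 p [ 0.4979 -0.1907  0.0822] yaw -20.79 F [-4.5  4.3  4.9] M [0.703 0.601 0.198] w 0.0092 eff6 0.208
t 10.03 q6 77.21 q1 -33.7 p [ 0.4985 -0.1913  0.082 ] yaw -20.91 F [-0.5 -1.1  0.4] M [ 0.06   0.013 -0.003] w 0.0383 eff6 -0.008
t 10.45 q6 77.22 q1 -33.69 p [ 0.4996 -0.1919  0.16  ] yaw -20.91 F [ 0.  -0.1 -0. ] M [ 0.014 -0.011  0.017] w 0.0389 eff6 0.002
(137, array([ 0.4507, -0.3069]), 'z', np.float64(0.1), array([0.1108, 0.1198]), 'bearing', np.float64(-83.9), 'r', np.float64(0.0698), 'ang', np.float64(-140.3), 'len', np.float64(0.0418), 'rect', array([ 452.3, -307.3]), array([41.8, 13.3]), 40.2)
(80, array([ 0.493 , -0.1866]), 'z', np.float64(0.1), array([0.1127, 0.1204]), 'bearing', np.float64(45.6), 'r', np.float64(0.0712), 'ang', np.float64(167.7), 'len', np.float64(0.0411), 'rect', array([ 496.5, -188.1]), array([ 9.3, 41.1]), 80.0)
(74, array([ 0.3663, -0.205 ]), 'z', np.float64(0.1), array([0.1157, 0.1204]), 'bearing', np.float64(157.1), 'r', np.float64(0.0834), 'ang', np.float64(142.3), 'len', np.float64(0.0396), 'rect', array([ 370.5, -209.6]), array([12.8, 38.7]), 58.9)
```

View pics/c5.png

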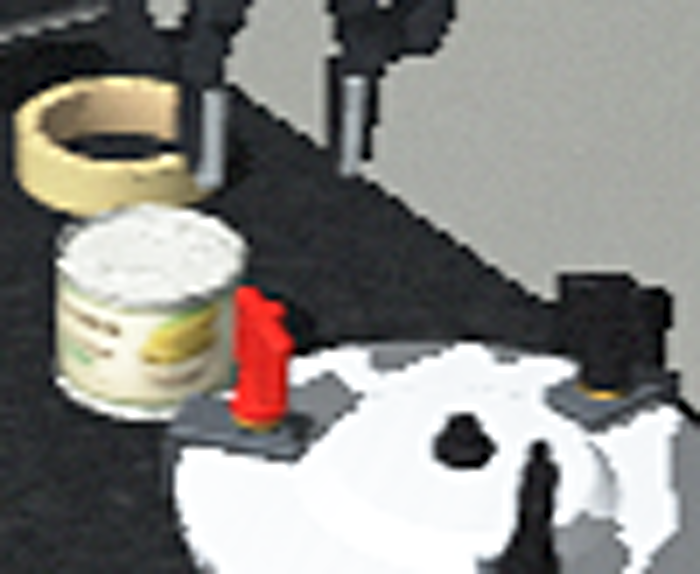

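```bash
cat >> h.py <<'E'
from scipy.optimize import least_squares
def boxfit(n,d,c,a0):
    P=cloud(n,d).reshape(-1,3); k=P[(P[:,2]>.103)&(P[:,2]<.123)&(np.hypot(*(P[:,:2]-c).T)<.03)]
    def f(p):
        co,si=np.cos(p[2]),np.sin(p[2]); x=k[:,0]-p[0]; y=k[:,1]-p[1]
        q=np.abs(np.stack([co*x+si*y,-si*x+co*y,k[:,2]-p[3]-.1035],-1))-[.021,.004,.015]
        return np.linalg.norm(np.maximum(q,0),axis=1)+np.minimum(q.max(1),0)
    r=min((least_squares(f,[*c,np.radians(a),0],loss="soft_l1",f_scale=.001) for a in(a0-15,a0,a0+15)),key=lambda r:r.cost)
    return len(k),r.x[:2].round(4),np.degrees(r.x[2]).round(1),r.x[3].round(4),(np.sqrt(2*r.cost/len(k))*1e3).round(2)
E
python3 - <<'E'
from h import *
im,d=env.get_image("scene"); np.savez("scene2.npz",im=im,d=d); 
for f,n in(("top0","top"),("scene1","scene"),("scene2","scene")):
    d=np.load(f+".npz")["d"]; 
    for c,a in(((.498,-.191),170),((.4535,-.308),40),((.3735,-.211),142)): print(f,boxfit(n,d,c,a))
E
```

```text
top0 (83, array([ 0.5004, -0.1919]), np.float64(171.3), np.float64(0.001), np.float64(1.11))
top0 (104, array([ 0.4554, -0.3096]), np.float64(40.0), np.float64(0.0008), np.float64(0.95))
top0 (92, array([ 0.3756, -0.2135]), np.float64(141.7), np.float64(0.0014), np.float64(1.01))
scene1 (83, array([ 0.4989, -0.1904]), np.float64(170.7), np.float64(0.0007), np.float64(1.01))
scene1 (125, array([ 0.454, -0.308]), np.float64(38.3), np.float64(0.0008), np.float64(1.32))
scene1 (75, array([ 0.3739, -0.2104]), np.float64(148.7), np.float64(0.0017), np.float64(0.95))
scene2 (73, array([ 0.4982, -0.1903]), np.float64(166.5), np.float64(0.0011), np.float64(0.97))
scene2 (121, array([ 0.4536, -0.3084]), np.float64(39.6), np.float64(0.001), np.float64(1.17))
scene2 (70, array([ 0.3739, -0.2118]), np.float64(137.0), np.float64(0.0014), np.float64(0.98))
```

Run:
```python
from h import *
L={0:[],1:[],2:[]}
for i in range(10):
    im,d=env.get_image("scene")
    for j,(c,a) in enumerate((((.498,-.1905),163),((.454,-.3085),40),((.374,-.2115),142))): L[j].append(boxfit("scene",d,c,a)[2])
for j in L: print(np.mean(L[j]),np.std(L[j]),np.median(L[j]))
```

```text
165.64000000000001 0.5425863986500227 165.75
39.82 0.9957911427603682 40.0
143.67000000000002 4.6538263826662005 144.6
```

Red's wing shows 166° against the expected 159°, so a few degrees of compliance in the grip. That is within tolerance either way. On to the second nut, target (0.454,-0.308), yaw 40.

```bash
H="python3 -m handwheel"; 
$H '[[[0,0.0313,0,0],[0,0.0313,0,0],[0,0.0313,0,0],[0,0.0313,0,0],[0,0,0,-0.118]]]' >/dev/null; python3 s.py
$H '[[[0,0,0,-0.118],[0,0,0,-0.118],[0,0,0,-0.118],[0,0,0,-0.118],[0,0,0,-0.118]]]' >/dev/null
$H '[[[0,0,0,-0.118],[0,0,0,-0.118],[0,0,0,-0.118],[0,0,0,0],[0,0,0,0]]]' >/dev/null; python3 s.py
```

```text
t 11.47 q6 57.48 q1 -46.96 p [ 0.4521 -0.3125  0.1569] yaw -14.42 F [-0.1  0.1 -0.1] M [-0.025 -0.014 -0.016] w 0.0382 eff6 2.722
t 12.3 q6 3.73 q1 -46.55 p [ 0.4536 -0.308   0.1571] yaw 39.72 F [-0.2 -1.   1. ] M [-0.034 -0.009  0.026] w 0.0383 eff6 -0.419
```

```bash
H="python3 -m handwheel"; 
$H '[[[0,0,0.018,0],[0,0,0.018,0],[0,0,0.018,0],[0,0,0.014,0],[0,0,0.0065,0]]]' >/dev/null; python3 s.py
$H '[[[0,0,0,0],[0,0,0,0],[0,0,0,0]]]' 0 60 >/dev/null; python3 s.py
$H '[[[0,0,0,0],[0,0,0,0],[0,0,0,0]]]' >/dev/null; python3 s.py
```

```text
t 12.72 q6 3.73 q1 -46.55 p [ 0.4531 -0.3074  0.0809] yaw 39.73 F [1.5 0.1 0. ] M [ 0.02  -0.012  0.005] w 0.038 eff6 -0.006
t 12.97 q6 3.59 q1 -46.55 p [ 0.4541 -0.3084  0.0834] yaw 39.87 F [ 0.1 -0.1 -4. ] M [-0.161 -0.179  0.017] w 0.0081 eff6 0.013
t 13.22 q6 3.55 q1 -46.55 p [ 0.454  -0.3084  0.0833] yaw 39.91 F [ 1.8 -1.5  0.7] M [-0.242 -0.237 -0.02 ] w 0.0072 eff6 -0.005
```

```bash
H="python3 -m handwheel"; 
$H '[[[0,0,0,0.025],[0,0,0,0.025]]]' >/dev/null; python3 s.py
$H '[[[0,0,0,0.025],[0,0,0,0.025]]]' >/dev/null; python3 s.py
$H '[[[0,0,0,0.025],[0,0,0,0.025]]]' >/dev/null; python3 s.py
$H '[[[0,0,0,0.025],[0,0,0,0.025]]]' >/dev/null; python3 s.py
$H '[[[0,0,0,0.025],[0,0,0,0.025]]]' >/dev/null; python3 s.py
$H '[[[0,0,0,0.025],[0,0,0,0.025]]]' >/dev/null; python3 s.py
$H '[[[0,0,0,0.025],[0,0,0,0.025]]]' >/dev/null; python3 s.py
$H '[[[0,0,0,0.025],[0,0,0,0.025]]]' >/dev/null; python3 s.py
$H '[[[0,0,0,0.025],[0,0,0,0.025]]]' >/dev/null; python3 s.py
$H '[[[0,0,0,0.025],[0,0,0,0.025]]]' >/dev/null; python3 s.py
```

```text
t 13.38 q6 6.47 q1 -46.55 p [ 0.4541 -0.3084  0.0833] yaw 36.99 F [ 1.7 -0.7  0.4] M [-0.299 -0.207  0.03 ] w 0.0075 eff6 -0.433
t 13.55 q6 9.34 q1 -46.55 p [ 0.4541 -0.3084  0.0833] yaw 34.11 F [ 2.1 -2.   0.8] M [-0.316 -0.245  0.005] w 0.0072 eff6 -0.381
t 13.72 q6 12.2 q1 -46.55 p [ 0.4541 -0.3085  0.0833] yaw 31.25 F [ 1.7 -1.6  0.9] M [-0.336 -0.276  0.001] w 0.0076 eff6 -0.381
t 13.88 q6 15.07 q1 -46.55 p [ 0.4541 -0.3085  0.0833] yaw 28.38 F [ 2.1 -2.1  0.9] M [-0.376 -0.268  0.049] w 0.0072 eff6 -0.381
t 14.05 q6 17.93 q1 -46.55 p [ 0.4541 -0.3085  0.0833] yaw 25.52 F [ 1.3 -2.   0.1] M [-0.348 -0.337  0.072] w 0.0072 eff6 -0.38
t 14.22 q6 20.8 q1 -46.55 p [ 0.4541 -0.3086  0.0833] yaw 22.65 F [ 2.2 -1.3  0.8] M [-0.349 -0.308  0.017] w 0.0075 eff6 -0.38
t 14.38 q6 23.67 q1 -46.55 p [ 0.4542 -0.3086  0.0833] yaw 19.79 F [ 2.3 -1.7  0.2] M [-0.391 -0.353  0.017] w 0.0074 eff6 -0.38
t 14.55 q6 26.53 q1 -46.55 p [ 0.4542 -0.3086  0.0833] yaw 16.92 F [ 1.9 -2.6 -0.2] M [-0.387 -0.235  0.041] w 0.0073 eff6 -0.38
t 14.72 q6 29.39 q1 -46.55 p [ 0.4542 -0.3086  0.0833] yaw 14.06 F [ 1.6 -2.7 -0.5] M [-0.481 -0.332  0.031] w 0.0072 eff6 -0.38
t 14.88 q6 32.26 q1 -46.55 p [ 0.4542 -0.3086  0.0833] yaw 11.2 F [ 1.7 -2.6  0.6] M [-0.459 -0.347  0.043] w 0.0073 eff6 -0.38
```

```bash
H="python3 -m handwheel"; 
$H '[[[0,0,0,0.025],[0,0,0,0.025]]]' >/dev/null; python3 s.py
$H '[[[0,0,0,0.025],[0,0,0,0.025]]]' >/dev/null; python3 s.py
$H '[[[0,0,0,0.025],[0,0,0,0.025]]]' >/dev/null; python3 s.py
$H '[[[0,0,0,0.025],[0,0,0,0.025]]]' >/dev/null; python3 s.py
$H '[[[0,0,0,0.025],[0,0,0,0.025]]]' >/dev/null; python3 s.py
$H '[[[0,0,0,0.025],[0,0,0,0.025]]]' >/dev/null; python3 s.py
$H '[[[0,0,0,0.025],[0,0,0,0.025]]]' >/dev/null; python3 s.py
$H '[[[0,0,0,0.025],[0,0,0,0.025]]]' >/dev/null; python3 s.py
$H '[[[0,0,0,0.025],[0,0,0,0.025]]]' >/dev/null; python3 s.py
$H '[[[0,0,0,0.025],[0,0,0,0.025]]]' >/dev/null; python3 s.py
```

```text
t 15.05 q6 35.12 q1 -46.55 p [ 0.4542 -0.3087  0.0833] yaw 8.33 F [ 1.7 -1.8  0.1] M [-0.458 -0.337  0.038] w 0.0074 eff6 -0.38
t 15.22 q6 37.99 q1 -46.55 p [ 0.4542 -0.3087  0.0833] yaw 5.47 F [ 1.6 -3.5 -0.8] M [-0.468 -0.277  0.061] w 0.0072 eff6 -0.33
t 15.38 q6 40.83 q1 -46.55 p [ 0.4542 -0.3088  0.0833] yaw 2.62 F [ 2.3 -3.  -0.1] M [-0.521 -0.389  0.216] w 0.0071 eff6 -0.167
t 15.55 q6 43.7 q1 -46.55 p [ 0.4542 -0.3088  0.0833] yaw -0.24 F [ 1.9 -3.5  0.5] M [-0.486 -0.315  0.223] w 0.0071 eff6 -0.174
t 15.72 q6 46.56 q1 -46.55 p [ 0.4542 -0.3088  0.0833] yaw -3.1 F [ 1.9 -3.2  0.5] M [-0.571 -0.336  0.2  ] w 0.0073 eff6 -0.174
t 15.88 q6 49.43 q1 -46.55 p [ 0.4542 -0.3089  0.0833] yaw -5.97 F [ 2.2 -3.7  0.2] M [-0.605 -0.203  0.213] w 0.0073 eff6 -0.174
t 16.05 q6 52.29 q1 -46.55 p [ 0.4542 -0.3089  0.0834] yaw -8.83 F [ 2.8 -4.1 -1. ] M [-0.583 -0.272  0.236] w 0.0073 eff6 -0.174
t 16.22 q6 55.16 q1 -46.56 p [ 0.4542 -0.3089  0.0833] yaw -11.7 F [ 1.6 -3.4  0.9] M [-0.673 -0.309  0.217] w 0.0069 eff6 -0.174
t 16.38 q6 58.02 q1 -46.56 p [ 0.4542 -0.309   0.0833] yaw -14.56 F [ 1.3 -3.8  0.3] M [-0.659 -0.344  0.21 ] w 0.0072 eff6 -0.174
t 16.55 q6 60.89 q1 -46.56 p [ 0.4542 -0.3089  0.0833] yaw -17.43 F [ 0.7 -4.  -0.1] M [-0.709 -0.225  0.294] w 0.0071 eff6 -0.174
```

Bite at yaw ≈5.5°. Target tool yaw ≈ -86, which is 1.2 rad more.

```bash
H="python3 -m handwheel"; 
$H '[[[0,0,0,0.1],[0,0,0,0.1],[0,0,0,0.1],[0,0,0,0.1],[0,0,0,0.1]]]' >/dev/null; python3 s.py
$H '[[[0,0,0,0.1],[0,0,0,0.1],[0,0,0,0.1],[0,0,0,0.1],[0,0,0,0.1]]]' >/dev/null; python3 s.py
$H '[[[0,0,0,0.1],[0,0,0,0.08],[0,0,0,0],[0,0,0,0]]]' >/dev/null; python3 s.py
$H '[[[0,0,0,0],[0,0,0,0],[0,0,0,0]]]' >/dev/null; python3 s.py
```

```text
t 16.97 q6 89.75 q1 -46.58 p [ 0.4541 -0.3092  0.0834] yaw -46.29 F [ 0.9 -5.4 -1.3] M [-0.899 -0.1    0.239] w 0.0072 eff6 -1.364
t 17.38 q6 118.4 q1 -46.59 p [ 0.4538 -0.3094  0.0833] yaw -74.94 F [-1.4 -6.5 -1.5] M [-1.004  0.125  0.256] w 0.0071 eff6 -1.364
t 17.72 q6 128.45 q1 -46.59 p [ 0.4537 -0.3093  0.0833] yaw -85.0 F [-1.7 -5.7 -0.4] M [-0.996  0.183  0.11 ] w 0.0077 eff6 0.301
t 17.97 q6 128.43 q1 -46.6 p [ 0.4537 -0.3094  0.0833] yaw -84.98 F [-1.1 -5.8  0.1] M [-1.02   0.218  0.137] w 0.0069 eff6 0.13
```

```bash
H="python3 -m handwheel"; 
$H '[[[0,0,0,0.02],[0,0,0,0],[0,0,0,0]]]' >/dev/null; python3 s.py
$H '[[[0,0,0,0],[0,0,0,0],[0,0,0,0],[0,0,0,0]]]' 45 >/dev/null; python3 s.py
$H '[[[0,0,-0.02,0],[0,0,-0.02,0],[0,0,-0.02,0],[0,0,-0.015,0],[0,0,0,0]]]'  >/dev/null; python3 s.py
$H '[[[-0.0257,0.01825,0,0],[-0.0257,0.01825,0,0],[-0.0257,0.01825,0,0],[-0.0257,0.01825,0,0],[0,0,0,-0.12]]]' >/dev/null; python3 s.py
$H '[[[0,0,0,-0.12],[0,0,0,-0.12],[0,0,0,-0.12],[0,0,0,-0.12],[0,0,0,-0.12]]]' >/dev/null
$H '[[[0,0,0,-0.12],[0,0,0,-0.12],[0,0,0,-0.12],[0,0,0,-0.12],[0,0,0,-0.12]]]' >/dev/null
$H '[[[0,0,0,-0.12],[0,0,0,-0.12],[0,0,0,-0.12],[0,0,0,-0.12],[0,0,0,-0.12]]]' >/dev/null
$H '[[[0,0,0,-0.12],[0,0,0,-0.12],[0,0,0,-0.12],[0,0,0,-0.12],[0,0,0,-0.12]]]' >/dev/null
$H '[[[0,0,0,-0.12],[0,0,0,-0.12],[0,0,0,-0.12],[0,0,0,-0.12],[0,0,0,-0.12]]]' >/dev/null
$H '[[[0,0,0,-0.12],[0,0,0,-0.12],[0,0,0,-0.12],[0,0,0,-0.12],[0,0,0,-0.12]]]' >/dev/null
$H '[[[0,0,0,-0.12],[0,0,0,-0.12],[0,0,0,0],[0,0,0,0]]]' >/dev/null; python3 s.py
python3 - <<'E'
from h import *
for n in("scene","top"):
  im,d=env.get_image(n)
  if n=="scene": crop(im,311,130,130,105,6,"pics/c6.png")
  for c,a in(((.498,-.1905),163),((.454,-.3085),-86),((.374,-.2115),142)):
    try: print(n,boxfit(n,d,c,a))
    except Exception as e: print(n,"none")
E
```

```text
t 18.22 q6 129.58 q1 -46.59 p [ 0.4537 -0.3094  0.0833] yaw -86.12 F [-1.4 -6.3 -0.6] M [-1.018  0.205  0.134] w 0.0073 eff6 0.235
t 18.55 q6 129.58 q1 -46.53 p [ 0.4536 -0.3077  0.0827] yaw -86.12 F [ 0.2  0.3 -0.1] M [0.005 0.033 0.006] w 0.038 eff6 0.001
t 18.97 q6 129.58 q1 -46.53 p [ 0.4546 -0.3086  0.1606] yaw -86.11 F [-0.  -0.4  0.2] M [-0.013 -0.048  0.004] w 0.0383 eff6 -0.0
t 19.38 q6 124.06 q1 -45.16 p [ 0.3703 -0.2056  0.1566] yaw -79.22 F [-0.2 -0.9  0.8] M [-0.047 -0.022  0.024] w 0.0385 eff6 3.641
t 22.22 q6 -95.81 q1 -45.25 p [ 0.3737 -0.21    0.1571] yaw 140.56 F [0.6 0.8 0.7] M [ 0.013 -0.024 -0.039] w 0.0387 eff6 -0.427
scene (71, array([ 0.4989, -0.1906]), np.float64(166.5), np.float64(0.0011), np.float64(0.94))
scene (58, array([ 0.4525, -0.3088]), np.float64(-87.8), np.float64(0.0014), np.float64(0.93))
scene (74, array([ 0.3742, -0.2109]), np.float64(146.4), np.float64(0.0017), np.float64(0.96))
top (83, array([ 0.4998, -0.1921]), np.float64(165.5), np.float64(0.0011), np.float64(1.07))
top (14, array([ 0.4536, -0.3076]), np.float64(-79.9), np.float64(-0.0002), np.float64(0.82))
top (17, array([ 0.3755, -0.2124]), np.float64(147.4), np.float64(-0.0002), np.float64(0.57))
```

View pics/c6.png

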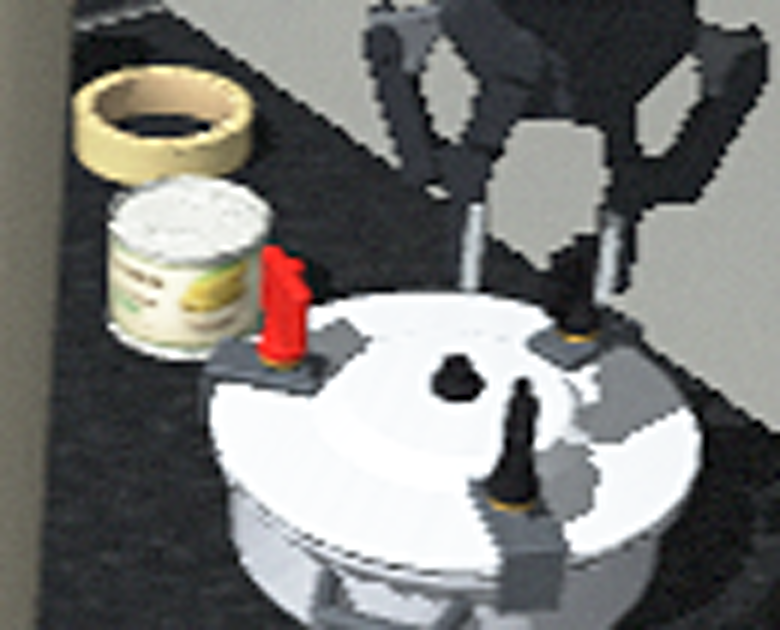

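Second wing is at about -88°, as intended. The third still stands at about 144°. I'll nudge the yaw, descend and pinch.

```bash
H="python3 -m handwheel"; 
$H '[[[0,0,0.018,-0.05],[0,0,0.018,0],[0,0,0.018,0],[0,0,0.014,0],[0,0,0.0065,0]]]' >/dev/null; python3 s.py
$H '[[[0,0,0,0],[0,0,0,0],[0,0,0,0]]]' 0 60 >/dev/null; python3 s.py
$H '[[[0,0,0,0],[0,0,0,0],[0,0,0,0]]]' >/dev/null; python3 s.py
$H '[[[0,0,0,0.025],[0,0,0,0.025]]]' >/dev/null; python3 s.py
$H '[[[0,0,0,0.025],[0,0,0,0.025]]]' >/dev/null; python3 s.py
$H '[[[0,0,0,0.025],[0,0,0,0.025]]]' >/dev/null; python3 s.py
$H '[[[0,0,0,0.025],[0,0,0,0.025]]]' >/dev/null; python3 s.py
$H '[[[0,0,0,0.025],[0,0,0,0.025]]]' >/dev/null; python3 s.py
$H '[[[0,0,0,0.025],[0,0,0,0.025]]]' >/dev/null; python3 s.py
$H '[[[0,0,0,0.025],[0,0,0,0.025]]]' >/dev/null; python3 s.py
$H '[[[0,0,0,0.025],[0,0,0,0.025]]]' >/dev/null; python3 s.py
```

```text
t 22.73 q6 -98.76 q1 -45.26 p [ 0.3733 -0.2098  0.0816] yaw 143.5 F [-0.1  0.4  0.2] M [ 0.066  0.008 -0.008] w 0.0383 eff6 -0.005
t 22.98 q6 -98.85 q1 -45.29 p [ 0.3738 -0.2114  0.0841] yaw 143.64 F [-5.1 -1.7  3.2] M [-0.152  0.95  -0.045] w 0.007 eff6 0.004
t 23.23 q6 -98.85 q1 -45.3 p [ 0.3738 -0.2113  0.0842] yaw 143.62 F [-4.7 -4.4  0.5] M [-0.663  0.758 -0.009] w 0.0064 eff6 -0.002
t 23.4 q6 -95.92 q1 -45.3 p [ 0.3738 -0.2113  0.0842] yaw 140.69 F [-5.  -3.7  0.6] M [-0.777  0.767 -0.001] w 0.0066 eff6 -0.424
t 23.57 q6 -93.05 q1 -45.3 p [ 0.3738 -0.2113  0.0842] yaw 137.83 F [-5.3 -4.5  0.7] M [-0.741  0.885  0.053] w 0.0064 eff6 -0.371
t 23.73 q6 -90.19 q1 -45.3 p [ 0.3738 -0.2113  0.0842] yaw 134.96 F [-5.3 -4.4  0.8] M [-0.721  0.859 -0.004] w 0.0072 eff6 -0.37
t 23.9 q6 -87.32 q1 -45.3 p [ 0.3738 -0.2114  0.0842] yaw 132.1 F [-4.9 -4.1  0.8] M [-0.762  0.92   0.052] w 0.0065 eff6 -0.369
t 24.07 q6 -84.46 q1 -45.3 p [ 0.3738 -0.2114  0.0842] yaw 129.23 F [-4.5 -4.   1.1] M [-0.781  0.866  0.066] w 0.0066 eff6 -0.37
t 24.23 q6 -81.59 q1 -45.3 p [ 0.3737 -0.2114  0.0842] yaw 126.37 F [-4.7 -4.6  1.2] M [-0.719  0.922  0.069] w 0.0071 eff6 -0.37
t 24.4 q6 -78.73 q1 -45.3 p [ 0.3737 -0.2114  0.0842] yaw 123.5 F [-5.  -4.3  0.7] M [-0.773  0.877 -0.003] w 0.0069 eff6 -0.37
t 24.57 q6 -75.86 q1 -45.3 p [ 0.3737 -0.2114  0.0842] yaw 120.64 F [-5.6 -5.2  0.4] M [-0.829  0.936  0.02 ] w 0.0067 eff6 -0.37
```

```bash
H="python3 -m handwheel"; 
$H '[[[0,0,0,0.025],[0,0,0,0.025]]]' >/dev/null; python3 s.py
$H '[[[0,0,0,0.025],[0,0,0,0.025]]]' >/dev/null; python3 s.py
$H '[[[0,0,0,0.025],[0,0,0,0.025]]]' >/dev/null; python3 s.py
$H '[[[0,0,0,0.025],[0,0,0,0.025]]]' >/dev/null; python3 s.py
$H '[[[0,0,0,0.025],[0,0,0,0.025]]]' >/dev/null; python3 s.py
$H '[[[0,0,0,0.025],[0,0,0,0.025]]]' >/dev/null; python3 s.py
$H '[[[0,0,0,0.025],[0,0,0,0.025]]]' >/dev/null; python3 s.py
$H '[[[0,0,0,0.025],[0,0,0,0.025]]]' >/dev/null; python3 s.py
$H '[[[0,0,0,0.025],[0,0,0,0.025]]]' >/dev/null; python3 s.py
$H '[[[0,0,0,0.025],[0,0,0,0.025]]]' >/dev/null; python3 s.py
```

```text
t 24.73 q6 -73.0 q1 -45.3 p [ 0.3737 -0.2114  0.0842] yaw 117.77 F [-5.7 -5.   1.5] M [-0.84   0.938  0.045] w 0.0067 eff6 -0.37
t 24.9 q6 -70.13 q1 -45.31 p [ 0.3737 -0.2114  0.0842] yaw 114.91 F [-5.  -4.5  1.9] M [-0.837  0.93   0.026] w 0.0065 eff6 -0.369
t 25.07 q6 -67.27 q1 -45.31 p [ 0.3737 -0.2114  0.0842] yaw 112.04 F [-5.2 -5.1  2. ] M [-0.861  0.98   0.076] w 0.0074 eff6 -0.369
t 25.23 q6 -64.41 q1 -45.3 p [ 0.3737 -0.2114  0.0842] yaw 109.18 F [-5.3 -4.8  1.5] M [-0.848  1.019 -0.015] w 0.0065 eff6 -0.369
t 25.4 q6 -61.54 q1 -45.31 p [ 0.3736 -0.2114  0.0842] yaw 106.33 F [-5.6 -4.8  1.5] M [-0.836  1.026  0.209] w 0.0071 eff6 -0.233
t 25.57 q6 -58.69 q1 -45.31 p [ 0.3736 -0.2114  0.0842] yaw 103.48 F [-6.7 -4.7  0.7] M [-0.892  1.048  0.222] w 0.007 eff6 -0.173
t 25.73 q6 -55.83 q1 -45.3 p [ 0.3736 -0.2114  0.0842] yaw 100.62 F [-5.9 -5.7  2.1] M [-0.866  1.019  0.168] w 0.0067 eff6 -0.175
t 25.9 q6 -52.96 q1 -45.3 p [ 0.3736 -0.2114  0.0842] yaw 97.75 F [-5.9 -5.8  2. ] M [-0.895  1.002  0.209] w 0.0066 eff6 -0.174
t 26.07 q6 -50.1 q1 -45.31 p [ 0.3736 -0.2114  0.0842] yaw 94.89 F [-5.6 -4.1  2.2] M [-0.915  1.058  0.214] w 0.0066 eff6 -0.174
t 26.23 q6 -47.23 q1 -45.3 p [ 0.3736 -0.2114  0.0842] yaw 92.02 F [-6.6 -5.3  1.2] M [-0.88   1.072  0.179] w 0.0067 eff6 -0.174
```

Bite at yaw ≈108°. Target tool yaw ≈17, which is 1.31 rad more.

```bash
H="python3 -m handwheel"; 
$H '[[[0,0,0,0.1],[0,0,0,0.1],[0,0,0,0.1],[0,0,0,0.1],[0,0,0,0.1]]]' >/dev/null; python3 s.py
$H '[[[0,0,0,0.1],[0,0,0,0.1],[0,0,0,0.1],[0,0,0,0.1],[0,0,0,0.1]]]' >/dev/null; python3 s.py
$H '[[[0,0,0,0.1],[0,0,0,0.1],[0,0,0,0.1],[0,0,0,0],[0,0,0,0]]]' >/dev/null; python3 s.py
$H '[[[0,0,0,0],[0,0,0,0],[0,0,0,0]]]' >/dev/null; python3 s.py
```

```text
t 26.65 q6 -18.37 q1 -45.31 p [ 0.3734 -0.2114  0.0842] yaw 63.17 F [-7.4 -5.5  1.8] M [-0.866  1.201  0.218] w 0.0066 eff6 -1.365
t 27.07 q6 10.28 q1 -45.31 p [ 0.3733 -0.2113  0.0842] yaw 34.52 F [-7.  -4.5  2.1] M [-0.792  1.326  0.279] w 0.0067 eff6 -1.366
t 27.48 q6 27.22 q1 -45.31 p [ 0.3732 -0.2112  0.0842] yaw 17.57 F [-7.7 -4.3  2.4] M [-0.782  1.427  0.009] w 0.007 eff6 0.201
t 27.73 q6 27.2 q1 -45.31 p [ 0.3732 -0.2112  0.0842] yaw 17.58 F [-7.9 -4.3  2.4] M [-0.811  1.485  0.048] w 0.0067 eff6 -0.003
```

```bash
H="python3 -m handwheel"; 
$H '[[[0,0,0,0],[0,0,0,0],[0,0,0,0],[0,0,0,0]]]' 45 >/dev/null; python3 s.py
$H '[[[0,0,-0.02,0],[0,0,-0.02,0],[0,0,-0.02,0],[0,0,-0.03,0],[0,0,0,0]]]'  >/dev/null; python3 s.py
$H '[[[-0.01,0.04,0,0],[-0.01,0.04,0,0],[-0.01,0.04,0,0],[-0.01,0.04,0,0],[-0.01,0.04,0,0]]]'  >/dev/null
$H '[[[-0.01,0.04,0,0],[-0.01,0.04,0,0],[0,0,0,0],[0,0,0,0],[0,0,0,0]]]'  >/dev/null; python3 s.py
python3 - <<'E'
from h import *
N=[((.4985,-.191),163),((.454,-.3085),-86),((.374,-.2115),18)]
for n in("scene","top"):
  L=[[],[],[]];D=[]
  for i in range(8):
    im,d=env.get_image(n); D.append(np.where(d>0,d,np.nan))
    for j,(c,a) in enumerate(N):
      try: L[j].append(boxfit(n,d,c,a)[2])
      except Exception: pass
  print(n,[(np.mean(l).round(1),np.std(l).round(1)) for l in L if l])
  P=cloud(n,np.nanmean(D,0))   # claw tops: dark grey flat areas between 10.5 and 25 mm of the nut axis
  for c,a in N:
    m=(abs(np.hypot(P[...,0]-c[0],P[...,1]-c[1])-.015)<.007)&(abs(P[...,2]-.0735)<.006)&(im.mean(-1)<125); print(m.sum(),np.median(P[m][:,2]).round(5))
  if n=="top": crop(im,335,175,105,105,5.5,"pics/c7.png")
  for o,p in dict(shaker=(.4346,.0109,.0866),tin=(.6376,-.2346,.0564)).items():
    if n=="top": u,v=proj(n,p)[0].round().astype(int); print(o,P[v,u])
E
```

```text
t 28.07 q6 27.18 q1 -45.25 p [ 0.3741 -0.2104  0.0835] yaw 17.57 F [-1.  -0.3  0. ] M [ 0.002 -0.002  0.002] w 0.0383 eff6 0.004
t 28.48 q6 27.17 q1 -45.23 p [ 0.3754 -0.2116  0.1775] yaw 17.59 F [ 0.2 -0.   0.7] M [0.014 0.003 0.022] w 0.0387 eff6 -0.002
t 29.32 q6 9.92 q1 -62.5 p [ 0.3916 -0.4978  0.1724] yaw 17.58 F [-0.1 -0.1 -0.4] M [ 0.    -0.018  0.004] w 0.0384 eff6 -0.008
scene [(np.float64(148.0), np.float64(0.0)), (np.float64(-83.6), np.float64(1.1)), (np.float64(17.7), np.float64(0.5))]
3 0.07033
68 0.07358
61 0.07371
top [(np.float64(165.8), np.float64(1.3)), (np.float64(-101.0), np.float64(0.0)), (np.float64(3.0), np.float64(0.0))]
74 0.07255
0 nan
0 nan
shaker [0.43441647 0.01067068 0.0884917 ]
tin [ 0.6381196  -0.23485183  0.05479647]h.py:36: RuntimeWarning: invalid value encountered in scalar divide
  return len(k),r.x[:2].round(4),np.degrees(r.x[2]).round(1),r.x[3].round(4),(np.sqrt(2*r.cost/len(k))*1e3).round(2)
  return _methods._mean(a, axis=axis, dtype=dtype,
  ret = ret.dtype.type(ret / rcount)
```

View pics/c7.png

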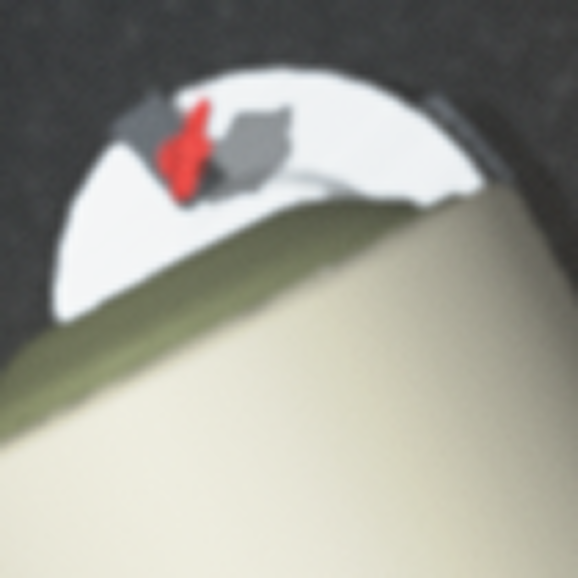

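Claw heights (red ≈0.0726, black ≈0.0736 and 0.0737) and wing angles fit the counts, and the shaker and tin have not moved. I'm handing in.

```bash
python3 -c "
from rig import env
print(env.close_job())"
```

```text
the job is handed in; nothing more can be done
None
```

I turned the three nuts in order (red, second, third), each past the bite I felt, let go, backed clear and handed the job in at about 30 s. It reports no verdict.

| Nut | Bite at tool yaw | Turn past bite | Wing angle seen after (expected) | Claw height (target) |
|---|---|---|---|---|
| Red | about 159° | about 180° | 166° (159°) | 72.6 mm (72.5) |
| Second | about 5.5° | about 91.5° | about -84° (-86°) | 73.6 mm (73.5) |
| Third | about 108° | about 90.5° | 17.7° (17.6°) | 73.7 mm (73.5) |

The black nuts' wings matched the tool to within about 2°, but three things disagreed or went unchecked:
- **Red wing:** it sits about 7° behind the tool's final yaw, probably because it was held slightly askew in the pads. I put its true turn at 171–180°, inside the 17° tolerance.
- **Tool height:** the fingertips were about 29 mm higher than the stated tool geometry implies, so my first pinch closed above the red wing and missed. I corrected this from the depth images.
- **Bystanders:** the shaker and tin had not moved. I did not measure the cup again, but the arm never went near it.

The claw heights are near measuring noise, and in the last top view the arm hid both black nuts, so their final figures come from the scene camera only. No force on the wrist went above about 10 N, and the fingers stayed clear of the lid.

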